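# Return a short-packed carrier round the bend

## Robot

A 6-joint arm with a two-finger parallel gripper is mounted at the origin on the work surface. World frame = base frame: x ahead of the robot, y to its left, z up, the work surface at z = 0. Lengths are in m, angles in degrees, forces in N, time in s.
With the tool pointing down it reaches from about 0.275 to 0.975 m from the base axis. Payload 8.4 kg.
Tool frame: the origin (TCP) lies midway between the tips of the shut fingers; the grasp point (between the pads) lies manip.pinch_z behind it (manip.pinch_z is the distance from the TCP to the grasp point, in m); z points along the fingers, y is the line along which they close (so a half turn about z gives the same grasp; the last joint's range is limited). The gripper opens to 92 mm and grips with 3 to 60 N. Pads are 20 mm wide; open, the fingers measure 128 mm over their backs; the gripper's body (75 mm by 189 mm) begins 69 mm behind the grasp point.
Start: joints at [-71.929, 20.225, 93.587, -0, 66.188, -0.138], TCP at [0.195, -0.594, 0.215] pointing down, gripper open.
Joint ranges: [-150.9, 150.9], [-52.94, 120.26], [3.33, 152.33], [-74.26, 254.26], [0, 154.13], [-172.89, 172.89]. Speed limits (degrees/s): [127.2, 127.2, 159.86, 180, 180, 180].

## Interface

Orientations are given as [roll, pitch, yaw] about the fixed x, y, z axes, in that order (R = Rz(yaw) Ry(pitch) Rx(roll)).
In Python, from workcell import manip gives the robot as it stands.
- The arm moves only by the tool step_arm, never from a script. Its argument "rows" is text: rows parted by semicolons, each of 6 numbers parted by spaces: the shift along the tool's x, y, z normalised to -1 to 1, where 1 is 0.02 m, then the turn, a rotation vector about the tool's x, y, z normalised to -1 to 1, where 1 is 0.12 rad. In form: dx dy dz ax ay az; .... A call has 1 to 20 rows; each row shifts and turns the commanded pose from where the row before left it, along the tool's axes as they then stand; what a row does not reach is not made up. A row lasts 1/10 s, in which the tool goes at most 50 mm and 8.59 degrees, less where a joint would pass 70% of its speed; a pose out of reach is approached as far as the arm can. A call with a number of a shift or a turn outside -1 to 1 is refused whole. A call with a gripper value outside its range is refused whole. "gripper" is the gripper's target within -1 to 1 (fully open at 1, half-way at 0, shut at -1), set as the call begins (left out, the last holds). The fingers move at their own pace and stop on an object; "force" is the grip in N (left out, the last holds). Time passes only in rows, so rows that do not move let the fingers close. It gives the time, the measured TCP pose, the force, the opening and the grip force at its end, in the units of the state.
- manip.observe(): the state, without advancing time (a new reading comes with each control period).
- manip.get_image(name): name is "scene" or "top" or "wrist"; returns a dict with "color" (420x560x3 uint8, blue, green, red), "fx", "fy", "cx", "cy" (pixels), "k1" (the pictures are not rectified: a ray, as slopes to the right and down, at radius r is drawn at 1 + k1 r^2 times it, then the intrinsics apply), "rvec" (rotation vector, rad) and "tvec" (3), from world to camera coordinates, as OpenCV has them. Camera axes: x right, y down, z forward; pixel columns grow to the right and rows downward; lengths in m; the calibration is good to about 2 mm. A picture is of the moment at which its call begins. There is no depth.
- manip.job_done(): hands the job in; it is judged then, once.
Trained networks look in a picture, given as the dict that the camera call returned (one of the last four; its "shot" number tells which), for a name from the list of things; names that differ only in an ending like _2 or _b are one class to them, and where a whole thing is asked for, a point or a joint stands for the part that bears it (a point fixed in the world has none). Each returns a list of dicts, best first, with "score" (0 to 1); they miss things now and then, are a little off and sometimes report something else, mostly with a low value. They report only what shows in the picture. A call takes as long as a camera call. They do not tell look-alikes from the thing itself.
- manip.find_in(picture, thing): "box" ([left, top, right, bottom] in pixels, round what is visible of it).
- manip.silhouettes(picture, thing): "mask" (420x560 bool, what is visible of it) and "box" ([left, top, right, bottom] in pixels, round what is visible of it).
- manip.place_of(picture, thing): "centre" ([row, column] in pixels: a listed point, or the origin of a listed thing).
The state is a dict: "t": time; "joint_positions": joint angles; "joint_vel": joint speeds; "tau": joint torques, N m; "tool_pos": TCP position; "tcp_rot": TCP orientation; "force": force on the tool from outside, world axes, zero at the start; "torque": the same for the moment, N m; "gripper_width": finger opening in m; "finger_force": force on a finger pad.
Only numpy, scipy, OpenCV 4.12 (cv2) and the standard library are available. Lean on these libraries where they do the work, as an engineer would, in place of code of your own. Each camera call takes 0.05 s, during which the arm holds its last target. There are 200 camera calls.

## Task

The green carrier went off to the packing end one carton short. Flip the anti-return pawl over by its red grip so that it lies out of the way, slide the carrier back between the guide rails and round the bend to the wrapping place until it rests against the rubber end stop - keep it flat on the table and do not force it if it binds. The pawl must end up swung back down across the track and the missing carton standing upright in the carrier's empty compartment, with the first carton still in its own and the bowl, the tub and the roller left where they are.

Things in the scene. Friction and masses are not known exactly. Their poses are not given: they have to be found in the camera images.
- track: Fixed track of round steel guide bars, 12 mm thick, tops 24 mm above the table. Channel between them 94 mm wide, floored by the bare table. Origin: centre of the 90 degree bend, at table height; z up. Centreline: packing leg x = 127 mm, y from -290 mm (open end) to 0; quarter circle of radius 127 mm about the origin; wrapping leg y = 127 mm, x from 0 to the rubber stop's face at -240 mm.
- home (a point): On the table on the wrapping leg's centreline (track x = -190, y = 127 mm), 50 mm before the face of the end stop (34 mm high): the carrier's origin is here when its leading wall touches the stop.
- carrier: Green tray, 84 mm wide (x), 100 mm long (y), corners cut 10 mm, side walls 30 mm and end walls 45 mm high, walls 3 mm, floor 4 mm; 0.3 to 0.6 kg. Origin: centre of underside. +y is its leading end: track +y at the start, track -x when home (a quarter turn left). A 28 mm high partition makes two compartments, 78 (x) by 46 mm (y). Starts beyond the pawl at track y -165 to -215 mm.
- push_wall (a point): Middle of the outer face of the carrier's trailing (-y) end wall, 35 mm above its underside (wall top at 45 mm): the natural place to push.
- slot (a point): Centre of the floor of the carrier's empty, trailing compartment (carrier x = 0, y = -25 mm, 4 mm above its underside).
- pawl (a joint): Angle of the free gravity pawl (0.15 kg) on a level axle along track x. 0 = down: its toe reaches over the inner bar into the channel, 32 mm up, and blocks a carrier going back; one going out lifts it. Grows as it is lifted up and over towards the bend. Past 1.95 (upright) it drops to its far rest at 3.07, clear above a passing carrier; let go earlier it falls to 0.
- pawl_pivot (a point): On the pawl's axle, 55 mm above the table, at track x = 57 mm, y = -45 mm, on a yellow bracket 36 mm long and 66 mm high beside the packing leg's inner bar, inside the corner. Bar brackets elsewhere are up to 26 mm high.
- pawl_grip (a point): Middle of the pawl's red round grip (14 mm thick, 42 mm long, parallel to track x, on the side away from the channel, at track x = 32 mm), 65 mm from the axle, swinging in the upright plane along track y. Pawl down: 32 mm above the table, 61 mm from the axle towards track -y. Flipped: 82 mm above the table, 59 mm towards track +y.
- carton: The missing carton: stiff white and pink candy carton, 50 (x) by 36 (y) by 58 mm high, 0.1 kg, standing on the table inside the corner. Origin: centre of underside. It goes in with its 50 mm side along the carrier's x (either way round), its top then 17 mm above the end walls and 32 mm above the side walls.
- carton_in: The first carton, of the same make, standing loose in the carrier's leading compartment (carrier y = +25 mm). Origin: centre of its underside.
- bowl: Bystander: aluminium bowl of caramels, 110 mm across, 35 mm high. Origin: centre of its underside.
- roller: Bystander: wooden rolling pin 206 mm long along its x, 38 mm thick. Origin: under its middle, on the table.
- tub: Bystander: white open tub of wrapped candies, 100 x 85 x 30 mm. Origin: centre of its underside.
Not all that is in view belongs to the job. What is meant by the carrier is not blue, orange or purple, and is the smaller of those in its own colour.

How it is judged:
By the outcome, as a careful person would: the job done as asked, in the order asked, and still so for the second after the job is handed in, with the robot touching nothing.
It also fails if it takes over 72 s, if anything falls off the work surface, if the arm or the gripper's body presses on something with over 40 N, if the wrist force passes 120 N, or if a joint passes its speed limit or range.

## Working session

There is one attempt and no reset: what is moved stays moved. The work goes in short steps, Python scripts to look and compute and a tool call to move; the robot and the scene stay as the last step left them, time stands still between calls to the robot, and variables do not carry over. Pictures are saved under pics/ and viewed, at most 10 in all, crops included, and the job is handed in when it is done.

Besides the shell and the picture viewer there is one more tool, called after "Emit:" as a command line: name --argument value ..., lists and objects as JSON in quotes. step_arm: Moves the arm, as the interface text tells. Its arguments: {"type":"object","properties":{"rows":{"type":"string"},"gripper":{"type":"number"},"force":{"type":"number"}},"required":["rows"]}

```bash
ls; mkdir -p pics; cat > h.py <<'E'
import numpy as np, cv2
from workcell import manip
from scipy.spatial.transform import Rotation as R
def cam(p):
    return cv2.Rodrigues(np.array(p["rvec"],float))[0], np.array(p["tvec"],float).ravel()
def ray(p,u,v,z):
    "world point at height z on pixel u(col),v(row)"
    Rm,t=cam(p); x=(u-p["cx"])/p["fx"]; y=(v-p["cy"])/p["fy"]
    rd=np.hypot(x,y); r=rd
    for _ in range(30): r=rd/(1+p["k1"]*r*r)
    s=r/rd if rd>0 else 1
    d=Rm.T@np.array([x*s,y*s,1]); o=-Rm.T@t
    return o+d*(z-o[2])/d[2]
def proj(p,X):
    Rm,t=cam(p); c=Rm@np.array(X,float)+t; x,y=c[0]/c[2],c[1]/c[2]; s=1+p["k1"]*(x*x+y*y)
    return np.array([p["fx"]*x*s+p["cx"],p["fy"]*y*s+p["cy"]])
E
python3 - <<'E'
from h import *
o=manip.observe(); print(o, manip.pinch_z)
for n in ("scene","top"):
    p=manip.get_image(n); cv2.imwrite(f"pics/{n}0.png",p["color"])
    Rm,t=cam(p); print(n,-Rm.T@t)
    for th,z in [("track",0),("home",0),("carrier",0),("push_wall",.035),("slot",.004),("pawl_pivot",.055),("pawl_grip",.032),("carton",0),("carton_in",.004),("bowl",0),("roller",0),("tub",0)]:
        for d in manip.place_of(p,th)[:4]:
            v,u=d["centre"]; print(th,round(d["score"],2),round(u),round(v),ray(p,u,v,z).round(3))
E
```

```text
pics
{'t': 0.0, 'joint_positions': array([-7.19270407e+01,  2.02611720e+01,  9.36295839e+01, -3.33147648e-03,
        6.61865689e+01, -1.36905011e-01]), 'joint_vel': array([-0.15257905,  0.01993049,  0.063489  ,  0.05168544,  0.01235411,
        0.08611871]), 'tau': array([-9.19456579e-04, -5.93847942e+01, -3.34215617e+01,  6.97033759e-02,
        2.36421725e-02, -1.62086239e-04]), 'tool_pos': array([ 0.19514628, -0.59323284,  0.21387422]), 'tcp_rot': array([-1.79922668e+02,  2.86126159e-03,  1.82112134e+01]), 'force': array([ 0.40299317, -0.92629093,  0.081389  ]), 'torque': array([-0.03117691, -0.0232401 , -0.01555043]), 'finger_force': 0.0, 'gripper_width': 0.09186835865162067} 0.0187
scene [ 0.97737842 -0.63100723  1.34668367]
track 0.74 314 226 [ 0.589 -0.022  0.   ]
home 0.78 343 167 [0.532 0.21  0.   ]
home 0.73 275 270 [ 0.584 -0.204  0.   ]
carrier 0.9 262 276 [ 0.567 -0.241  0.   ]
carrier 0.81 210 226 [ 0.342 -0.215  0.   ]
carrier 0.71 229 362 [ 0.655 -0.485  0.   ]
carrier 0.59 166 292 [ 0.386 -0.449  0.   ]
push_wall 0.98 146 223 [ 0.201 -0.335  0.035]
push_wall 0.82 18
[... 788 characters left out ...]
.343  0.   ]
carrier 0.79 438 160 [ 0.652 -0.483  0.   ]
push_wall 0.87 462 170 [ 0.622 -0.537  0.035]
push_wall 0.8 332 253 [ 0.389 -0.187  0.035]
push_wall 0.74 381 327 [ 0.201 -0.321  0.035]
push_wall 0.68 360 199 [ 0.534 -0.259  0.035]
slot 0.97 384 313 [ 0.232 -0.335  0.004]
slot 0.95 333 262 [ 0.366 -0.194  0.004]
slot 0.93 447 167 [ 0.633 -0.507  0.004]
slot 0.73 356 190 [ 0.563 -0.252  0.004]
pawl_pivot 0.65 299 171 [ 0.602 -0.096  0.055]
pawl_grip 0.53 307 194 [ 0.544 -0.119  0.032]
pawl_grip 0.33 348 185 [ 0.571 -0.227  0.032]
carton 0.59 265 195 [ 0.542 -0.006  0.   ]
bowl 0.59 167 144 [0.676 0.267 0.   ]
tub 0.78 216 246 [0.401 0.121 0.   ]
tub 0.46 346 186 [ 0.573 -0.227  0.   ]
```

View pics/top0.png

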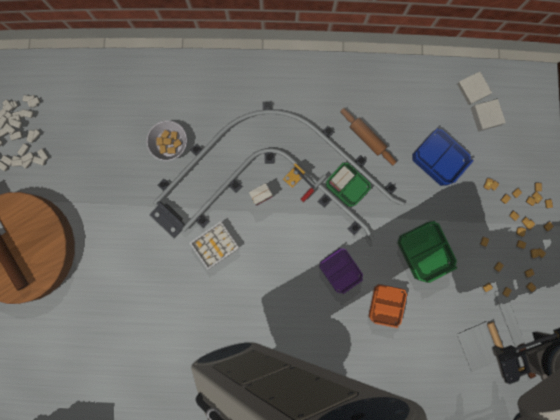

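View pics/scene0.png

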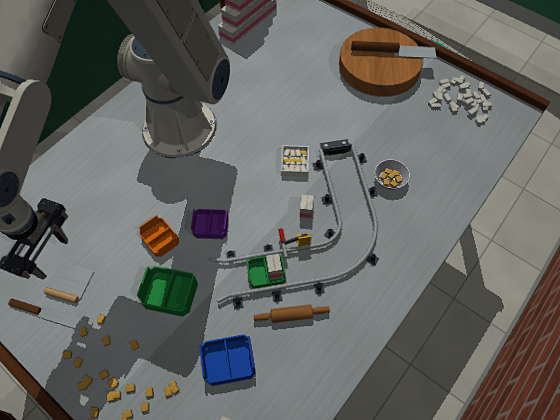

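The top view shows possible carriers: small green tray in the channel (348,183), big green (427,250), purple (341,270), orange (388,305) and blue (441,156). I choose the small green one at (348,183), which lies in the track with the first carton in it. The red grip is at (308,194), the yellow bracket at (292,177) and the missing carton at (261,193).

```bash
cat > fit.py <<'E'
from h import *
from scipy.optimize import minimize
a=np.linspace(0,np.pi/2,40)
def bar(r): 
    return np.vstack([np.c_[np.full(40,r),np.linspace(-.28,0,40)],np.c_[r*np.cos(a),r*np.sin(a)],np.c_[np.linspace(0,-.225,40),np.full(40,r)]])
B=np.vstack([bar(.074),bar(.180)])
def T(q,P):
    c,s=np.cos(q[2]),np.sin(q[2]); P=np.atleast_2d(P)
    return np.c_[q[0]+c*P[:,0]-s*P[:,1], q[1]+s*P[:,0]+c*P[:,1], P[:,2] if P.shape[1]>2 else np.zeros(len(P))]
if __name__=="__main__":
    ims=[]
    for n in ("top","scene"):
        p=manip.get_image(n); s=manip.silhouettes(p,"track"); print(n,[(round(d["score"],2),d["mask"].sum()) for d in s])
        m=s[0]["mask"].astype(np.uint8) if s else None
        if m is not None: ims.append((p,cv2.distanceTransform(1-m,cv2.DIST_L2,5)-np.minimum(cv2.distanceTransform(m,cv2.DIST_L2,5),3)))
        for th in ("carrier","carton","carton_in"):
            for d in manip.silhouettes(p,th)[:3]:
                ys,xs=np.nonzero(d["mask"]); print(th,round(d["score"],2),xs.mean().round(1),ys.mean().round(1),len(xs))
    def cost(q,ims):
        W=T(q,np.c_[B,np.full(len(B),.018)]); c=0
        for p,d in ims:
            uv=np.array([proj(p,w) for w in W]).astype(np.float32)
            c+=np.clip(cv2.remap(d.astype(np.float32),uv[:,:1].copy(),uv[:,1:].copy(),1),-3,8).mean()
        return c
    for sel in (ims,ims[:1],ims[1:]):
        q=np.array([.589,-.022,np.radians(-41.6)])
        for st in (.03,.005):
            r=minimize(cost,q,args=(sel,),method="Nelder-Mead",options=dict(initial_simplex=q+np.vstack([np.zeros(3),np.diag([st,st,2*st])]))); q=r.x
        print(q[:2].round(4),np.degrees(q[2]).round(2),r.fun)
    q=minimize(cost,q,args=(ims,),method="Nelder-Mead").x; 
    for nm,P in dict(home=[-.19,.127,0],pivot=[.057,-.045,.055],grip=[.032,-.106,.032]).items(): print(nm,T(q,P)[0].round(4))
    np.save("q.npy",q)
    p=ims[0][0]; im=cv2.resize(p["color"][60:270,120:430],None,fx=2.5,fy=2.5)
    for w in T(q,np.c_[B,np.full(len(B),.018)]):
        u=(proj(p,w)-[120,60]+.5)*2.5; cv2.circle(im,(int(u[0]),int(u[1])),1,(0,0,255),-1)
    cv2.imwrite("pics/fit.png",im)
E
python3 fit.py
```

```text
top [(0.79, np.int64(4898))]
carrier 0.98 350.5 186.1 904
carrier 0.84 427.3 252.2 2425
carrier 0.77 340.3 270.4 1260
carton 0.72 259.9 194.1 312
carton_in 0.86 341.0 178.6 327
scene [(0.88, np.int64(3492))]
carrier 0.97 158.2 236.3 974
carrier 0.94 262.3 273.4 700
carrier 0.88 167.3 290.3 2263
carton 0.75 306.4 206.5 324
carton_in 0.64 274.2 266.5 334
[ 0.5884 -0.0174] -41.16 -4.27253532409668
[ 0.5892 -0.0168] -40.99 -2.350506544113159
[ 0.5871 -0.0179] -41.22 -2.0268661975860596
home [0.5289 0.2032 0.    ]
pivot [ 0.6017 -0.0888  0.055 ]
grip [ 0.5427 -0.1183  0.032 ]
```

View pics/fit.png

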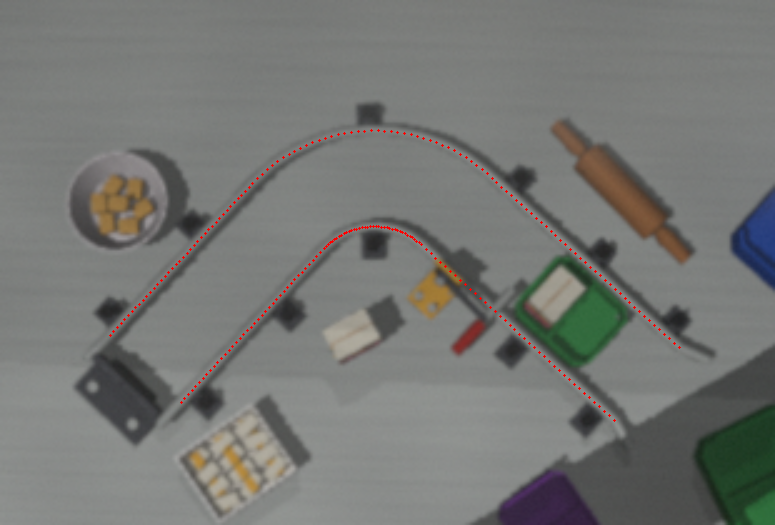

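The fit shows the projected bars lying on the real ones within about 3 mm, and the small green tray sits between the rails beyond the pawl. The red grip at zoom (468,337) matches the detected point. Next I go above the grip and look from close by.

```bash
cat > plan.py <<'E'
from h import *
from fit import T
def plan(wps,start=None,mx=0.95,z0=None):
    """wps: list of (x,y,z,yaw deg[,speed]) -> rows text in tool axes"""
    o=manip.observe(); M=R.from_euler("xyz",o["tcp_rot"],degrees=True); pos=np.array(o["tool_pos"])
    if start is not None: pos=np.array(start[:3]); M=R.from_euler("xyz",[180,0,start[3]],degrees=True)
    rows=[]
    for w in wps:
        k=w[4] if len(w)>4 else mx
        G=np.array(w[:3]); MG=R.from_euler("xyz",[180,0,w[3]],degrees=True)
        rv=(M.inv()*MG).as_rotvec(); d=G-pos
        n=max(1,int(np.ceil(max(np.linalg.norm(d)/(.02*k),np.linalg.norm(rv)/(.12*.95))-1e-6)))
        for i in range(n):
            r=np.round(np.r_[M.inv().apply((G-pos)/(n-i))/.02,(M.inv()*MG).as_rotvec()/(n-i)/.12],2)+0.0
            rows.append(r); pos=pos+M.apply(r[:3]*.02); M=M*R.from_rotvec(r[3:]*.12)
    f=lambda v:("%.2f"%v).rstrip("0").rstrip(".").replace("-0.","-.") if abs(v)>=.005 else "0"
    for i in range(0,len(rows),20): print(len(rows[i:i+20]),"; ".join(" ".join(f(v) for v in r) for r in rows[i:i+20]))
    return (*pos,M.as_euler("xyz",degrees=True)[2])
E
python3 - <<'E'
from plan import *
q=np.load("q.npy"); yaw=np.degrees(q[2])
g=T(q,[.030,-.106,0])[0]; print(g,yaw)
plan([(g[0],g[1],.17,yaw,1.3)])
E
```

```text
[ 0.54118434 -0.11699078  0.        ] -41.15967572451385
20 1.04 -.75 0.1 0 0 0.38; 1 -.8 0.1 0 0 0.38; 0.97 -.84 0.1 0 0 0.37; 0.93 -.88 0.1 0 0 0.38; 0.89 -.92 0.1 0 0 0.37; 0.84 -.96 0.1 0 0 0.38; 0.8 -1 0.1 0 0 0.37; 0.75 -1.04 0.1 0 0 0.38; 0.71 -1.07 0.1 0 0 0.37; 0.66 -1.1 0.09 0 0 0.38; 0.61 -1.13 0.1 0 0 0.37; 0.56 -1.15 0.09 0 0 0.38; 0.5 -1.18 0.1 0 0 0.37; 0.45 -1.2 0.09 0 0 0.38; 0.39 -1.22 0.1 0 0 0.37; 0.34 -1.23 0.09 0 0 0.38; 0.28 -1.25 0.1 0 0 0.37; 0.23 -1.26 0.09 0 0 0.38; 0.17 -1.27 0.1 0 0 0.37; 0.12 -1.27 0.09 0 0 0.38
3 0.06 -1.28 0.1 0 0 0.37; 0 -1.28 0.09 0 0 0.38; -.06 -1.27 0.1 0 0 0.37
```

Emit:
step_arm --rows "1 -.72 .1 0 0 0; 1 -.72 .1 0 0 0; 1 -.72 .1 0 0 0; 1 -.72 .1 0 0 0; 1 -.72 .1 0 0 0; 1 -.72 .1 0 0 0; 1 -.72 .1 0 0 0; 1 -.72 .1 0 0 0; 1 -.72 .1 0 0 0; 1 -.72 .1 0 0 0; 1 -.72 .1 0 0 0; 1 -.72 .1 0 0 0; 1 -.72 .1 0 0 0; 1 -.72 .1 0 0 0; 1 -.72 .1 0 0 0; 1 -.72 .1 0 0 0; 1 -.72 .1 0 0 0; 1 -.72 .1 0 0 0; 1 -.72 .1 0 0 0; 1 -.72 .1 0 0 0" --gripper 0 --force 15

```text
t: 3.8
tool_pos: [0.4859, -0.1943, 0.1747]
tcp_rot: [180.0, -0.0, 18.2]
force: [0.2, -0.5, 1.0]
gripper_width: 0.0458
finger_force: 0.0
```

```bash
python3 - <<'E'
from plan import *
q=np.load("q.npy"); yaw=np.degrees(q[2])
g=T(q,[.030,-.106,0])[0]; print(manip.observe()["t"])
plan([(g[0],g[1],.17,yaw)])
E
```

```text
3.8
10 0.38 -.28 0.02 0 0 0.86; 0.35 -.32 0.02 0 0 0.86; 0.32 -.35 0.02 0 0 0.86; 0.28 -.38 0.02 0 0 0.87; 0.24 -.41 0.03 0 0 0.86; 0.19 -.44 0.02 0 0 0.87; 0.15 -.45 0.03 0 0 0.86; 0.1 -.47 0.02 0 0 0.87; 0.05 -.47 0.03 0 0 0.86; 0.01 -.48 0.02 0 0 0.87
```

Emit:
step_arm --rows "0.38 -.28 0.02 0 0 0.86; 0.35 -.32 0.02 0 0 0.86; 0.32 -.35 0.02 0 0 0.86; 0.28 -.38 0.02 0 0 0.87; 0.24 -.41 0.03 0 0 0.86; 0.19 -.44 0.02 0 0 0.87; 0.15 -.45 0.03 0 0 0.86; 0.1 -.47 0.02 0 0 0.87; 0.05 -.47 0.03 0 0 0.86; 0.01 -.48 0.02 0 0 0.87"

```text
t: 4.8
tool_pos: [0.5409, -0.1175, 0.17]
tcp_rot: [-180.0, -0.0, -41.4]
force: [0.1, 0.2, 0.5]
gripper_width: 0.0459
finger_force: 0.0
```

```bash
python3 - <<'E'
from plan import *
q=np.load("q.npy"); o=manip.observe(); print(o["tool_pos"],o["tcp_rot"])
p=manip.get_image("wrist"); im=p["color"].copy()
Rm,t=cam(p); print(-Rm.T@t)
for th,z in [("pawl_pivot",.055),("pawl_grip",.032),("carton",0),("carton_in",.004),("push_wall",.035)]:
    for d in manip.place_of(p,th)[:2]:
        v,u=d["centre"]; w=ray(p,u,v,z); dd=w[:2]-q[:2]; c,s=np.cos(q[2]),np.sin(q[2])
        print(th,round(d["score"],2),round(u),round(v),w.round(4),"track",(c*dd[0]+s*dd[1]).round(4),(-s*dd[0]+c*dd[1]).round(4))
from fit import B
for w in T(q,np.c_[B,np.full(len(B),.024)]):
    u=proj(p,w); cv2.circle(im,(int(u[0]),int(u[1])),1,(0,0,255),-1)
cv2.imwrite("pics/w1.png",im)
E
```

```text
[ 0.54086383 -0.11749015  0.17002286] [-1.79999515e+02 -2.16752224e-03 -4.14379334e+01]
[ 0.58998962 -0.16216913  0.3399728 ]
pawl_pivot 0.56 212 181 [ 0.5979 -0.0908  0.055 ] track 0.0555 -0.049
pawl_pivot 0.39 322 99 [ 0.5869 -0.2024  0.055 ] track 0.1207 -0.1402
pawl_grip 0.92 281 203 [ 0.5417 -0.1179  0.032 ] track 0.031 -0.1064
carton 0.58 195 275 [0.5384 0.0086 0.    ] track -0.0547 -0.0133
carton 0.3 282 202 [ 0.5372 -0.1149  0.    ] track 0.0256 -0.107
carton_in 0.7 323 100 [ 0.5852 -0.2094  0.004 ] track 0.124 -0.1466
push_wall 0.9 435 276 [ 0.3867 -0.1835  0.035 ] track -0.0426 -0.2578
push_wall 0.83 414 99 [ 0.5349 -0.2663  0.035 ] track 0.1235 -0.2226
```

View pics/w1.png

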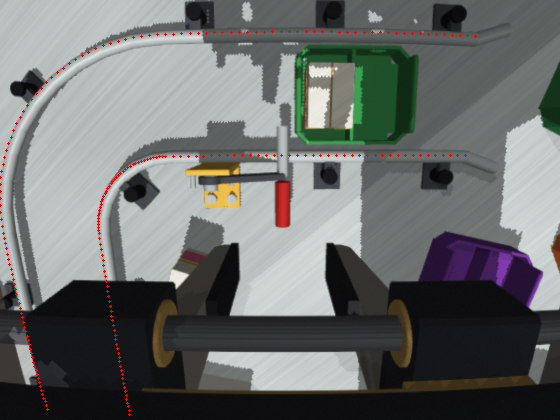

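The wrist view shows the red grip at (281,203), the pawl toe at (282,145), the yellow bracket at (215,185) and the carrier with the first carton to the left at (355,95). A black bracket sits at (327,175), so I narrow the opening, move 4 mm along -x and go down.

Emit:
step_arm --rows "-.2 0 .98 0 0 0; 0 0 .98 0 0 0; 0 0 .98 0 0 0; 0 0 .98 0 0 0; 0 0 .98 0 0 0; 0 0 .98 0 0 0; 0 0 .98 0 0 0; 0 0 .94 0 0 0; 0 0 0 0 0 0" --gripper -0.4

```text
t: 6.0
tool_pos: [0.5358, -0.1152, 0.012]
tcp_rot: [179.9, 0.2, -41.1]
force: [0.2, 0.2, 1.2]
gripper_width: 0.0276
finger_force: 0.0
```

Emit:
step_arm --rows "0 0 0 0 0 0; 0 0 0 0 0 0; 0 0 0 0 0 0; 0 0 0 0 0 0" --gripper -1 --force 12

```text
t: 6.4
tool_pos: [0.5384, -0.1154, 0.0149]
tcp_rot: [-180.0, -0.1, -41.2]
force: [-0.4, -1.5, 2.4]
gripper_width: 0.0133
finger_force: 12.0
```

```bash
python3 - <<'E'
import numpy as np
a=np.radians(-22.1+np.r_[0,np.linspace(12,170,14)]); y=-65*np.cos(a); z=65*np.sin(a)
print("; ".join("0 %.2f %.2f 0 0 0"%(-b/20,-c/20) for b,c in zip(np.diff(y),np.diff(z))))
E
```

```text
0 0.19 -0.65 0 0 0; 0 0.05 -0.69 0 0 0; 0 -0.10 -0.68 0 0 0; 0 -0.24 -0.65 0 0 0; 0 -0.37 -0.58 0 0 0; 0 -0.48 -0.49 0 0 0; 0 -0.58 -0.38 0 0 0; 0 -0.64 -0.25 0 0 0; 0 -0.68 -0.11 0 0 0; 0 -0.69 0.04 0 0 0; 0 -0.66 0.18 0 0 0; 0 -0.61 0.32 0 0 0; 0 -0.53 0.44 0 0 0; 0 -0.43 0.54 0 0 0
```

Emit:
step_arm --rows "0 0.19 -0.65 0 0 0; 0 0.05 -0.69 0 0 0; 0 -0.10 -0.68 0 0 0; 0 -0.24 -0.65 0 0 0; 0 -0.37 -0.58 0 0 0; 0 -0.48 -0.49 0 0 0; 0 -0.58 -0.38 0 0 0; 0 -0.64 -0.25 0 0 0; 0 -0.68 -0.11 0 0 0; 0 -0.69 0.04 0 0 0; 0 -0.66 0.18 0 0 0; 0 -0.61 0.32 0 0 0; 0 -0.53 0.44 0 0 0; 0 -0.43 0.54 0 0 0; 0 0 0 0 0 0"

```text
t: 7.9
tool_pos: [0.6145, -0.0271, 0.0712]
tcp_rot: [-180.0, 0.0, -41.2]
force: [3.4, 1.3, -0.2]
gripper_width: 0.0137
finger_force: 12.0
```

Emit:
step_arm --rows "0 0 0 0 0 0; 0 0 0 0 0 0; 0 0 0 0 0 0; 0 0 -.9 0 0 0; 0 0 -.9 0 0 0; 0 0 -.9 0 0 0; 0 0 -.9 0 0 0; 0 0 -.9 0 0 0; 0 0 -.9 0 0 0" --gripper -0.4

```text
t: 8.8
tool_pos: [0.6132, -0.0286, 0.1821]
tcp_rot: [180.0, 0.0, -41.2]
force: [1.3, -0.3, -0.6]
gripper_width: 0.0276
finger_force: 0.0
```

```bash
python3 - <<'E'
from plan import *
q=np.load("q.npy"); o=manip.observe(); print(o["t"],o["tool_pos"])
def tr(w):
    dd=w[:2]-q[:2]; c,s=np.cos(q[2]),np.sin(q[2]); return np.r_[c*dd[0]+s*dd[1],-s*dd[0]+c*dd[1]].round(4)
for n in ("top","wrist"):
  p=manip.get_image(n); cv2.imwrite(f"pics/{n}2.png",p["color"])
  for th,z in [("pawl_grip",.082),("push_wall",.035),("carrier",0),("slot",.004),("carton_in",.004)]:
    for d in manip.place_of(p,th)[:3]:
        v,u=d["centre"]; w=ray(p,u,v,z); 
        print(n,th,round(d["score"],2),round(u),round(v),w.round(4),"track",tr(w))
# approach poses behind the carrier
yaw=np.degrees(q[2])+90
for y in (-.25,-.26): print(T(q,[.127,y,0])[0].round(4),yaw)
E
```

```text
8.8 [ 0.61319089 -0.02862366  0.18213483]
top push_wall 0.89 465 174 [ 0.6096 -0.5448  0.035 ] track [ 0.363  -0.3831]
top push_wall 0.89 382 326 [ 0.2028 -0.3235  0.035 ] track [-0.0889 -0.4842]
top push_wall 0.87 330 255 [ 0.3854 -0.1812  0.035 ] track [-0.0451 -0.2569]
top carrier 0.83 421 250 [ 0.4019 -0.4346  0.    ] track [ 0.1342 -0.4368]
top carrier 0.81 386 305 [ 0.2533 -0.3397  0.    ] track [-0.0402 -0.4631]
top carrier 0.79 437 162 [ 0.6464 -0.4781  0.    ] track [ 0.3469 -0.3086]
top slot 0.8 356 190 [ 0.5628 -0.2527  0.004 ] track [ 0.1356 -0.1939]
top slot 0.64 387 314 [ 0.23   -0.3428  0.004 ] track [-0.0557 -0.4808]
top slot 0.62 449 167 [ 0.632  -0.5104  0.004 ] track [ 0.3573 -0.3424]
top carton_in 0.52 341 183 [ 0.5806 -0.2126  0.004 ] track [ 0.1226 -0.152 ]
wrist pawl_grip 0.94 276 207 [ 0.6197 -0.0296  0.082 ] track [0.0316 0.0114]
wrist pawl_grip 0.35 301 400 [0.4611 0.079  0.082 ] track [-0.1593 -0.0112]
wrist push_wall 0.88 536 268 [ 0.3842 -0.184   0.035 ] track [-0.0441 -0.2598]
wrist push_wall 0.81 526 97 [ 0.538  -0.2651  0.035 ] track [ 0.125  -0.2196]
wrist carrier 0.91 556 264 [ 0.34   -0.2174  0.    ] track [-0.0554 -0.314 ]
wrist slot 0.71 537 260 [ 0.3648 -0.2002  0.004 ] track [-0.048  -0.2847]
wrist slot 0.64 486 96 [ 0.5544 -0.25    0.004 ] track [ 0.1275 -0.1974]
wrist carton_in 0.94 436 97 [ 0.5863 -0.2098  0.004 ] track [ 0.1251 -0.1461]
[ 0.5194 -0.2892  0.    ] 48.84032427548615
[ 0.5129 -0.2968  0.    ] 48.84032427548615
```

View pics/wrist2.png

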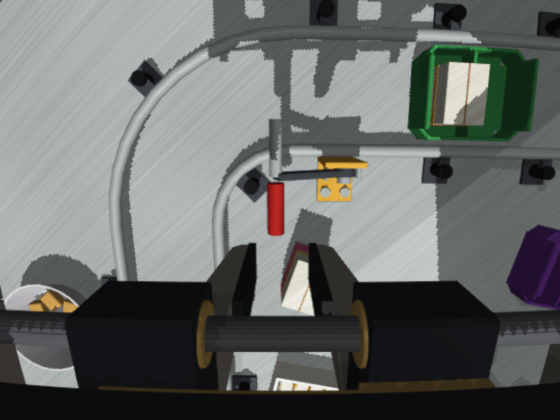

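The pawl is flipped: red grip at (276,207), toe at (276,145). The carrier is at (470,93), so its trailing wall is near track y = -0.221. I will push with the fingers shut and tool y along the track, to stay clear of the toe.

```bash
python3 - <<'E'
from plan import *
q=np.load("q.npy"); y0=np.degrees(q[2]); D=.068
W=lambda x,y,z,yaw,s=.95:(*T(q,[x,y,z])[0],yaw,s)
s=plan([W(.127,-.270,.16,y0),W(.127,-.270,.022,y0)])
print("push")
wp=[W(.127,-D,.022,y0,.5)]
for f in np.radians(np.arange(6,91,6)):
    wp.append(W(.1255*np.cos(f)+D*np.sin(f),.1255*np.sin(f)-D*np.cos(f),.022,y0+np.degrees(f),.5))
wp.append(W(-.19+D+.02,.127,.022,y0+90,.5))
print(plan(wp,start=s))
E
```

```text
20 0.32 0.87 0.06 0 0 0; 0.32 0.87 0.07 0 0 0; 0.32 0.87 0.06 0 0 0; 0.32 0.87 0.07 0 0 0; 0.31 0.87 0.06 0 0 0; 0.32 0.87 0.07 0 0 0; 0.31 0.87 0.06 0 0 0; 0.32 0.87 0.07 0 0 0; 0.31 0.87 0.06 0 0 0; 0.32 0.87 0.07 0 0 0; 0.31 0.87 0.06 0 0 0; 0.32 0.87 0.07 0 0 0; 0.31 0.87 0.06 0 0 0; 0.32 0.87 0.07 0 0 0; 0.31 0.87 0.06 0 0 0; 0.32 0.86 0.07 0 0.01 -.01; 0 0 0.86 0 0 0; 0 0 0.86 0 0 0; 0 0 0.86 0 0 0; 0 0 0.86 0 0 0
4 0 0 0.86 0 0 0; 0 0 0.87 0 0 0; 0 0 0.86 0 0 0; -.01 0 0.87 0 0 0
push
20 0 -.48 0 0 0 0; 0 -.48 0 0 0 0; 0 -.48 0 0 0 0; 0 -.48 0 0 0 0; 0 -.48 0 0 0 0; 0 -.48 0 0 0 0; 0 -.48 0 0 0 0; 0 -.48 0 0 0 0; 0 -.48 0 0 0 0; 0 -.48 0 0 0 0; 0 -.48 0 0 0 0; 0 -.48 0 0 0 0; 0 -.48 0 0 0 0; 0 -.48 0 0 0 0; 0 -.48 0 0 0 0; 0 -.48 0 0 0 0; 0 -.48 0 0 0 0; 0 -.49 0 0 0 0; 0 -.48 0 0 0 0; 0 -.49 0 0 0 0
20 0.01 -.48 0 0 0 0; 0.12 -.34 0 0 0 -.43; 0.14 -.33 0 0 0 -.44; 0.16 -.34 0 0 0 -.44; 0.18 -.33 0 0 0 -.43; 0.16 -.34 0 0 0 -.44; 0.18 -.32 0 0 0 -.43; 0.16 -.34 0 0 0 -.44; 0.18 -.33 0 0 0 -.44; 0.16 -.34 0 0 0 -.43; 0.18 -.32 0 0 0 -.44; 0.16 -.34 0 0 0 -.44; 0.17 -.33 0 0 0 -.43; 0.16 -.34 0 0 0 -.44; 0.18 -.32 0 0 0 -.43; 0.16 -.34 0 0 0 -.44; 0.18 -.33 0 0 0 -.44; 0.16 -.34 0 0 0 -.43; 0.18 -.32 0 0 0 -.44; 0.16 -.34 0 0 0 -.44
20 0.18 -.33 0 0 0 -.43; 0.16 -.34 0 0 0 -.44; 0.18 -.33 0 0 0 -.43; 0.16 -.34 0 0 0 -.44; 0.17 -.32 0 0 0 -.44; 0.16 -.34 0 0 0 -.43; 0.18 -.33 0 0 0 -.44; 0.16 -.34 0 0 0 -.44; 0.18 -.32 0 0 0 -.43; 0.16 -.34 0 0 0 -.44; 0.18 -.33 0 0 0 -.44; 0 -.5 0 0 0 0; 0.01 -.5 0 0 0 0; 0 -.5 0 0 0 0; 0.01 -.5 0 0 0 0; 0 -.5 0 0 0 0; 0.01 -.5 0 0 0 0; 0 -.5 0 0 0 0; 0.01 -.5 0 0 0 0; 0 -.5 0 0 0 0
8 0.01 -.5 0 0 0 0; 0 -.5 0 0 0 0; 0.01 -.5 0 0 0 0; 0 -.5 0 0 0 0; 0.01 -.5 0 0 0 0; 0 -.5 0 0 0 0; 0.01 -.5 0 0 0 0; 0 -.5 0 0 0 0
(np.float64(0.5951237894736898), np.float64(0.14533228540361554), np.float64(0.02190528213682734), np.float64(48.874200068927145))
```

Emit:
step_arm --rows "0.32 0.87 0.06 0 0 0; 0.32 0.87 0.07 0 0 0; 0.32 0.87 0.06 0 0 0; 0.32 0.87 0.07 0 0 0; 0.31 0.87 0.06 0 0 0; 0.32 0.87 0.07 0 0 0; 0.31 0.87 0.06 0 0 0; 0.32 0.87 0.07 0 0 0; 0.31 0.87 0.06 0 0 0; 0.32 0.87 0.07 0 0 0; 0.31 0.87 0.06 0 0 0; 0.32 0.87 0.07 0 0 0; 0.31 0.87 0.06 0 0 0; 0.32 0.87 0.07 0 0 0; 0.31 0.87 0.06 0 0 0; 0.32 0.86 0.07 0 0 0; 0 0 0 0 0 0" --gripper -1

```text
t: 11.1
tool_pos: [0.5048, -0.307, 0.1602]
tcp_rot: [180.0, 0.0, -41.4]
force: [-0.5, -0.0, -0.4]
gripper_width: 0.0004
finger_force: 0.0
```

Emit:
step_arm --rows "0 0 0.86 0 0 0; 0 0 0.86 0 0 0; 0 0 0.86 0 0 0; 0 0 0.86 0 0 0; 0 0 0.86 0 0 0; 0 0 0.87 0 0 0; 0 0 0.86 0 0 0; 0 0 0.87 0 0 0; 0 0 0 0 0 0"

```text
t: 12.0
tool_pos: [0.5047, -0.3036, 0.0205]
tcp_rot: [180.0, 0.2, -41.2]
force: [-0.4, 0.3, -0.6]
gripper_width: 0.0007
finger_force: 0.0
```

Emit:
step_arm --rows "0 -.48 0 0 0 0; 0 -.48 0 0 0 0; 0 -.48 0 0 0 0; 0 -.48 0 0 0 0; 0 -.48 0 0 0 0; 0 -.48 0 0 0 0; 0 -.48 0 0 0 0; 0 -.48 0 0 0 0; 0 -.48 0 0 0 0; 0 -.48 0 0 0 0"

```text
t: 13.0
tool_pos: [0.5701, -0.2323, 0.0232]
tcp_rot: [179.9, -0.0, -41.1]
force: [-4.7, -5.2, 5.5]
gripper_width: 0.001
finger_force: 3.9
```

Emit:
step_arm --rows "0 -.48 0 0 0 0; 0 -.48 0 0 0 0; 0 -.48 0 0 0 0; 0 -.48 0 0 0 0; 0 -.48 0 0 0 0; 0 -.48 0 0 0 0; 0 -.48 0 0 0 0; 0 -.49 0 0 0 0; 0 -.48 0 0 0 0; 0 -.49 0 0 0 0; 0.01 -.48 0 0 0 0"

```text
t: 14.1
tool_pos: [0.6397, -0.1526, 0.0232]
tcp_rot: [179.9, -0.0, -41.1]
force: [-5.1, -6.0, 6.9]
gripper_width: 0.0002
finger_force: 4.2
```

```bash
cat > look.py <<'E'
from plan import *
import sys
q=np.load("q.npy"); o=manip.observe()
def tr(w):
    dd=np.array(w[:2])-q[:2]; c,s=np.cos(q[2]),np.sin(q[2]); return np.r_[c*dd[0]+s*dd[1],-s*dd[0]+c*dd[1]].round(4)
if __name__=="__main__":
  print(o["t"],"tcp track",tr(o["tool_pos"]),o["tool_pos"].round(4),o["tcp_rot"].round(1),o["force"].round(1))
  for n in ("scene","top"):
    p=manip.get_image(n)
    for th,z in [("carrier",0),("push_wall",.035),("carton_in",.004)]:
      for d in manip.place_of(p,th):
        v,u=d["centre"]; w=tr(ray(p,u,v,z))
        if -.25<w[0]<.19 and w[1]>-.24 and np.hypot(*w)>.08 and (w[0]>.08 or w[1]>.08): print(n,th,round(d["score"],2),round(u),round(v),w)
  if len(sys.argv)>1: cv2.imwrite("pics/"+sys.argv[1],p["color"])
E
python3 look.py
```

```text
14.1 tcp track [ 0.1276 -0.068 ] [ 0.6397 -0.1526  0.0232] [179.9  -0.  -41.1] [-5.1 -6.   6.9]
scene carrier 0.92 321 267 [ 0.1361 -0.011 ]
scene carrier 0.6 329 263 [0.1274 0.0152]
scene push_wall 0.74 308 260 [ 0.1219 -0.0478]
scene carton_in 0.57 329 258 [0.114 0.018]
top carrier 0.55 303 142 [0.1351 0.0004]
top push_wall 0.56 294 141 [0.1162 0.0156]
top carton_in 0.42 294 141 [0.1217 0.0206]
```

Emit:
step_arm --rows "0.12 -.34 0 0 0 -.43; 0.14 -.33 0 0 0 -.44; 0.16 -.34 0 0 0 -.44; 0.18 -.33 0 0 0 -.43; 0.16 -.34 0 0 0 -.44; 0.18 -.32 0 0 0 -.43; 0.16 -.34 0 0 0 -.44; 0.18 -.33 0 0 0 -.44"

```text
t: 15.3
tool_pos: [0.6885, -0.1205, 0.0222]
tcp_rot: [179.9, 0.0, -17.1]
force: [-1.8, -4.4, 0.7]
gripper_width: 0.0006
finger_force: 2.0
```

Emit:
step_arm --rows "0.16 -.34 0 0 0 -.43; 0.18 -.32 0 0 0 -.44; 0.16 -.34 0 0 0 -.44; 0.17 -.33 0 0 0 -.43; 0.16 -.34 0 0 0 -.44; 0.18 -.32 0 0 0 -.43; 0.16 -.34 0 0 0 -.44"

```text
t: 16.0
tool_pos: [0.7182, -0.0785, 0.0222]
tcp_rot: [179.9, 0.1, 3.9]
force: [-1.0, -7.6, 1.1]
gripper_width: 0.0003
finger_force: 3.4
```

```bash
python3 look.py
```

```text
16.0 tcp track [0.1379 0.0395] [ 0.7182 -0.0785  0.0222] [1.799e+02 1.000e-01 3.900e+00] [-1.  -7.6  1.1]
scene carrier 0.61 347 248 [0.0903 0.0766]
scene carton_in 0.57 355 244 [0.0832 0.1018]
top carton_in 0.35 262 135 [0.0729 0.0958]
top carton_in 0.29 171 144 [-0.1127  0.2643]
```

Emit:
step_arm --rows "0.18 -.33 0 0 0 -.44; 0.16 -.34 0 0 0 -.43; 0.18 -.32 0 0 0 -.44; 0.16 -.34 0 0 0 -.44; 0.18 -.33 0 0 0 -.43; 0.16 -.34 0 0 0 -.44; 0.18 -.33 0 0 0 -.43; 0.16 -.34 0 0 0 -.44"

```text
t: 17.2
tool_pos: [0.7317, -0.0206, 0.0224]
tcp_rot: [179.9, 0.0, 27.8]
force: [0.8, -4.7, -1.1]
gripper_width: 0.0008
finger_force: 2.3
```

Emit:
step_arm --rows "0.17 -.32 0 0 0 -.44; 0.16 -.34 0 0 0 -.43; 0.18 -.33 0 0 0 -.44; 0.16 -.34 0 0 0 -.44; 0.18 -.32 0 0 0 -.43; 0.16 -.34 0 0 0 -.44; 0.18 -.33 0 0 0 -.44"

```text
t: 17.9
tool_pos: [0.723, 0.0302, 0.0225]
tcp_rot: [179.9, 0.1, 48.9]
force: [0.7, -9.5, 0.5]
gripper_width: 0.0003
finger_force: 3.5
```

```bash
python3 look.py
```

```text
17.9 tcp track [0.07   0.1245] [0.723  0.0302 0.0225] [1.799e+02 1.000e-01 4.890e+01] [ 0.7 -9.5  0.5]
scene carrier 0.66 356 221 [0.0082 0.1243]
scene push_wall 0.82 365 227 [0.0507 0.1365]
scene carton_in 0.69 354 208 [-0.0335  0.1302]
```

Emit:
step_arm --rows "0 -.5 0 0 0 0; 0.01 -.5 0 0 0 0; 0 -.5 0 0 0 0; 0.01 -.5 0 0 0 0; 0 -.5 0 0 0 0; 0.01 -.5 0 0 0 0; 0 -.5 0 0 0 0; 0.01 -.5 0 0 0 0; 0 -.5 0 0 0 0"

```text
t: 19.2
tool_pos: [0.6551, 0.0924, 0.0224]
tcp_rot: [180.0, 0.0, 48.8]
force: [2.1, -2.2, -0.6]
gripper_width: -0.0
finger_force: 1.5
```

Emit:
step_arm --rows "0.01 -.5 0 0 0 0; 0 -.5 0 0 0 0; 0.01 -.5 0 0 0 0; 0 -.5 0 0 0 0; 0.01 -.5 0 0 0 0; 0 -.5 0 0 0 0; 0.01 -.5 0 0 0 0; 0 0 0 0 0 0"

```text
t: 20.0
tool_pos: [0.6019, 0.1396, 0.0222]
tcp_rot: [-179.9, 0.1, 48.8]
force: [0.4, 0.1, -0.0]
gripper_width: 0.0004
finger_force: 0.0
```

```bash
python3 look.py
```

```text
20.0 tcp track [-0.0932  0.1271] [0.6019 0.1396 0.0222] [-1.799e+02  1.000e-01  4.880e+01] [ 0.4  0.1 -0. ]
scene carrier 0.76 341 176 [-0.1605  0.1212]
scene push_wall 0.69 349 182 [-0.111   0.1295]
scene carton_in 0.52 342 181 [-0.1364  0.1163]
scene carton_in 0.42 340 168 [-0.1849  0.1229]
```

Now slowly onto the stop.

Emit:
step_arm --rows "0 -.25 0 0 0 0; 0 -.25 0 0 0 0; 0 -.25 0 0 0 0; 0 -.25 0 0 0 0; 0 -.2 0 0 0 0"

```text
t: 20.9
tool_pos: [0.5852, 0.1547, 0.0224]
tcp_rot: [180.0, -0.0, 48.8]
force: [2.0, -2.3, -1.1]
gripper_width: 0.0007
finger_force: 1.6
```

Emit:
step_arm --rows "0 -.15 0 0 0 0; 0 -.15 0 0 0 0; 0 0 0 0 0 0"

```text
t: 21.2
tool_pos: [0.5805, 0.1587, 0.0224]
tcp_rot: [-180.0, 0.0, 48.8]
force: [1.1, 0.3, 0.5]
gripper_width: 0.0007
finger_force: 0.2
```

Emit:
step_arm --rows "0 -.1 0 0 0 0; 0 -.1 0 0 0 0"

```text
t: 21.4
tool_pos: [0.5784, 0.1607, 0.0225]
tcp_rot: [180.0, -0.0, 48.8]
force: [8.5, -10.7, 0.3]
gripper_width: 0.0004
finger_force: 6.7
```

Emit:
step_arm --rows "0 -.1 0 0 0 0; 0 -.1 0 0 0 0"

```text
t: 21.6
tool_pos: [0.5786, 0.1614, 0.0234]
tcp_rot: [179.6, -0.1, 48.9]
force: [16.3, -23.7, 2.7]
gripper_width: 0.0003
finger_force: 14.2
```

```bash
python3 look.py
```

```text
21.6 tcp track [-0.1251  0.1282] [0.5786 0.1614 0.0234] [ 1.796e+02 -1.000e-01  4.890e+01] [ 16.3 -23.7   2.7]
scene carrier 0.52 340 166 [-0.1988  0.1256]
scene push_wall 0.56 350 175 [-0.1364  0.1385]
scene carton_in 0.49 338 160 [-0.2205  0.1255]
```

```bash
python3 - <<'E'
from plan import *
q=np.load("q.npy"); y0=np.degrees(q[2]); o=manip.observe(); x,y,z=o["tool_pos"]
W=lambda x,y,z,yaw,s=.95:(*T(q,[x,y,z])[0],yaw,s)
plan([W(-.105,.127,.023,y0+90),W(-.10,.127,.14,y0+90),W(.027,.013,.15,y0+180)])
E
```

```text
20 -.03 0.5 0.02 0.03 -.01 0; -.03 0.5 0.01 0.02 -.01 0.01; 0 0.04 -.84 0 0 0; 0 0.04 -.83 0 0 0; 0 0.03 -.84 0 0 0; 0 0.04 -.83 0 0 0; 0 0.03 -.84 0 0 0; 0 0.04 -.83 0 0 0; 0 0.03 -.84 0 0 0; -.41 0.45 -.04 0 0 -.94; -.46 0.41 -.04 0 0 -.93; -.5 0.35 -.03 0 0 -.94; -.53 0.29 -.04 0 0 -.93; -.56 0.23 -.03 0 0 -.94; -.59 0.17 -.04 0 0 -.93; -.6 0.1 -.03 0 0 -.94; -.61 0.03 -.04 0 0 -.93; -.61 -.03 -.03 0 0 -.94; -.6 -.1 -.04 0 0 -.93; -.59 -.17 -.03 0 0 -.94
3 -.56 -.23 -.04 0 0 -.93; -.53 -.3 -.03 0 0 -.94; -.5 -.35 -.04 0 0 -.93
```

Emit:
step_arm --rows "-.03 0.5 0.02 0.03 -.01 0; -.03 0.5 0.01 0.02 -.01 0.01; 0 0.04 -.84 0 0 0; 0 0.04 -.83 0 0 0; 0 0.03 -.84 0 0 0; 0 0.04 -.83 0 0 0; 0 0.03 -.84 0 0 0; 0 0.04 -.83 0 0 0; 0 0.03 -.84 0 0 0; -.41 0.45 -.04 0 0 -.94; -.46 0.41 -.04 0 0 -.93; -.5 0.35 -.03 0 0 -.94; -.53 0.29 -.04 0 0 -.93; -.56 0.23 -.03 0 0 -.94; -.59 0.17 -.04 0 0 -.93; -.6 0.1 -.03 0 0 -.94; -.61 0.03 -.04 0 0 -.93; -.61 -.03 -.03 0 0 -.94; -.6 -.1 -.04 0 0 -.93; -.59 -.17 -.03 0 0 -.94"

```text
t: 24.0
tool_pos: [0.6093, 0.0124, 0.1458]
tcp_rot: [-179.7, -0.4, 119.7]
force: [-0.3, -0.1, -0.7]
gripper_width: 0.0002
finger_force: 0.0
```

Emit:
step_arm --rows "-.56 -.23 -.04 0 0 -.93; -.53 -.3 -.03 0 0 -.94; -.5 -.35 -.04 0 0 -.93; 0 0 0 0 0 0" --gripper -0.4

```text
t: 24.4
tool_pos: [0.614, -0.0245, 0.148]
tcp_rot: [-179.8, -0.4, 138.8]
force: [0.4, -0.2, 0.0]
gripper_width: 0.0271
finger_force: 0.0
```

```bash
python3 - <<'E'
from look import *
print(o["t"],"tcp track",tr(o["tool_pos"]),o["tool_pos"].round(4),o["tcp_rot"].round(1))
for n in ("wrist","top","scene"):
    p=manip.get_image(n); cv2.imwrite(f"pics/{n}3.png",p["color"])
    for th,z in [("pawl_grip",.082),("carrier",0),("slot",.004),("carton_in",.004),("carton",0)]:
      for d in manip.place_of(p,th)[:5]:
        v,u=d["centre"]; w=tr(ray(p,u,v,z))
        if -.25<w[0]<.19 and w[1]>-.1: print(n,th,round(d["score"],2),round(u),round(v),w)
    for d in manip.silhouettes(p,"carton")[:2]:
        ys,xs=np.nonzero(d["mask"]); c,_=cv2.findContours(d["mask"].astype(np.uint8),0,2); print(n,"carton mask",d["score"],xs.mean(),ys.mean(),cv2.minAreaRect(max(c,key=len)))
a=cv2.imread("pics/wrist3.png"); b=cv2.imread("pics/top3.png")[90:300,120:400]
cv2.imwrite("pics/m3.png",np.vstack([cv2.resize(a,(400,300)),cv2.resize(b,(400,300))]))
E
```

```text
24.4 tcp track [0.0239 0.0116] [ 0.614  -0.0245  0.148 ] [-179.8   -0.4  138.8]
wrist pawl_grip 0.63 284 240 [0.0322 0.0117]
wrist carton 0.76 250 122 [-0.0529 -0.019 ]
wrist carton mask 0.77 247.17430656934306 120.56905109489051 ((247.17250061035156, 120.7181167602539), (52.29154586791992, 67.38257598876953), 17.969139099121094)
top pawl_grip 0.59 190 197 [-0.1795  0.1066]
top carrier 0.81 190 198 [-0.1873  0.1227]
top slot 0.96 197 188 [-0.1538  0.1255]
top carton_in 0.71 184 207 [-0.2137  0.1166]
scene pawl_grip 0.72 321 220 [0.0301 0.0075]
scene carrier 0.57 338 173 [-0.1729  0.1137]
scene slot 0.66 343 172 [-0.1694  0.1283]
scene carton 0.54 315 227 [ 0.0041 -0.0012]
scene carton 0.53 304 209 [-0.0607 -0.0213]
scene carton mask 0.83 306.484126984127 208.98809523809524 ((306.5, 209.0), (20.0, 13.0), 90.0)
```

View pics/m3.png

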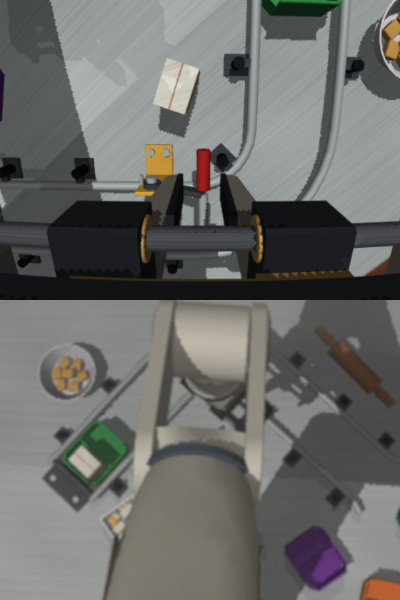

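The wrist view (upper half) shows the red grip at (203,170) between the open fingers and the carton at (177,85), turned about 18°. The top view (lower half) shows the carrier against the black stop at (88,460), with its first carton still in place.

Emit:
step_arm --rows "0 0 .85 0 0 0; 0 0 .85 0 0 0; 0 0 .85 0 0 0; 0 0 .85 0 0 0; 0 0 .85 0 0 0; 0 0 0 0 0 0"

```text
t: 26.05
tool_pos: [0.612, -0.0233, 0.0611]
tcp_rot: [-179.7, -0.5, 138.7]
force: [-0.2, 0.6, -0.5]
gripper_width: 0.0275
finger_force: 0.0
```

Emit:
step_arm --rows "0 0 0 0 0 0; 0 0 0 0 0 0; 0 0 0 0 0 0; 0 0 0 0 0 0" --gripper -1

```text
t: 26.45
tool_pos: [0.6146, -0.0231, 0.0642]
tcp_rot: [-180.0, -0.3, 138.7]
force: [1.4, 3.7, 1.0]
gripper_width: 0.0134
finger_force: 12.0
```

```bash
python3 - <<'E'
import numpy as np
from look import o,tr
print(o["tool_pos"],tr(o["tool_pos"]))
a=np.radians(-22.1+np.linspace(175.9,5,15)); y=-65*np.cos(a); z=65*np.sin(a)
print("; ".join("0 %.2f %.2f 0 0 0"%(b/20,-c/20) for b,c in zip(np.diff(y),np.diff(z))))
E
```

```text
[ 0.61457674 -0.02308229  0.06415278] [0.0234 0.013 ]
0 -0.37 -0.58 0 0 0; 0 -0.48 -0.49 0 0 0; 0 -0.58 -0.38 0 0 0; 0 -0.64 -0.25 0 0 0; 0 -0.68 -0.11 0 0 0; 0 -0.69 0.04 0 0 0; 0 -0.67 0.19 0 0 0; 0 -0.61 0.32 0 0 0; 0 -0.53 0.44 0 0 0; 0 -0.42 0.55 0 0 0; 0 -0.30 0.62 0 0 0; 0 -0.16 0.67 0 0 0; 0 -0.01 0.69 0 0 0; 0 0.13 0.68 0 0 0
```

Emit:
step_arm --rows "0 -0.37 -0.58 0 0 0; 0 -0.48 -0.49 0 0 0; 0 -0.58 -0.38 0 0 0; 0 -0.64 -0.25 0 0 0; 0 -0.68 -0.11 0 0 0; 0 -0.69 0.04 0 0 0; 0 -0.67 0.19 0 0 0; 0 -0.61 0.32 0 0 0; 0 -0.53 0.44 0 0 0; 0 -0.42 0.55 0 0 0; 0 -0.30 0.62 0 0 0; 0 -0.16 0.67 0 0 0; 0 -0.01 0.69 0 0 0; 0 0.13 0.68 0 0 0; 0 0 0 0 0 0"

```text
t: 27.95
tool_pos: [0.5349, -0.1128, 0.0139]
tcp_rot: [-179.9, -0.3, 138.7]
force: [5.9, 3.1, -0.1]
gripper_width: 0.0135
finger_force: 12.0
```

Emit:
step_arm --rows "0 0 0 0 0 0; 0 0 0 0 0 0; 0 0 0 0 0 0; 0 0 -.8 0 0 0; 0 0 -.9 0 0 0; 0 0 -.9 0 0 0; 0 0 -.9 0 0 0; 0 0 -.9 0 0 0; 0 0 -.9 0 0 0; 0 0 -.9 0 0 0; 0 0 0 0 0 0" --gripper -0.4

```text
t: 29.05
tool_pos: [0.5359, -0.1142, 0.1416]
tcp_rot: [-179.9, -0.2, 138.7]
force: [0.7, -0.7, 0.0]
gripper_width: 0.0275
finger_force: 0.0
```

```bash
python3 - <<'E'
from look import *
print(o["t"],"tcp track",tr(o["tool_pos"]),o["tool_pos"].round(4),o["tcp_rot"].round(1))
p=manip.get_image("wrist"); cv2.imwrite("pics/w4.png",p["color"])
for th,z in [("pawl_grip",.032),("carton",0),("carrier",0),("slot",.004)]:
  for d in manip.place_of(p,th)[:2]:
    v,u=d["centre"]; print(th,round(d["score"],2),round(u),round(v),tr(ray(p,u,v,z)))
for d in manip.silhouettes(p,"carton")[:1]:
    ys,xs=np.nonzero(d["mask"]); print(d["score"],d["box"])
    # fit box model (x,y,yaw) to mask
    from scipy.optimize import minimize
    M=d["mask"]; 
    def ren(s):
        c,sn=np.cos(s[2]),np.sin(s[2]); P=[proj(p,[s[0]+c*a-sn*b,s[1]+sn*a+c*b,z]) for a in(-.025,.025) for b in(-.018,.018) for z in(0,.058)]
        m=np.zeros(M.shape,np.uint8); cv2.fillConvexPoly(m,np.round(cv2.convexHull(np.float32(P))*16).astype(int),1,shift=4); return m>0
    f=lambda s:1-(ren(s)&M).sum()/(ren(s)|M).sum()
    w=ray(p,xs.mean(),ys.mean(),.03)
    for y in range(0,180,15):
        r=minimize(f,[w[0],w[1],np.radians(y)],method="Nelder-Mead",options=dict(initial_simplex=np.array([w[0],w[1],np.radians(y)])+np.vstack([np.zeros(3),np.diag([.01,.01,.2])])))
        if y==0 or r.fun<best.fun: best=r
    print("carton fit",best.x[:2],tr(best.x),np.degrees(best.x[2])%180,best.fun)
E
```

```text
29.05 tcp track [ 0.0242 -0.1074] [ 0.5359 -0.1142  0.1416] [-179.9   -0.2  138.7]
pawl_grip 0.57 284 223 [ 0.032  -0.1069]
carton 0.67 383 124 [-0.0505 -0.0178]
carrier 0.94 65 119 [-0.0583 -0.3078]
carrier 0.44 383 123 [-0.0513 -0.0182]
slot 0.8 90 129 [-0.0483 -0.2814]
0.59 [356.6, 80.3, 436.6, 161.0]
carton fit [0.53850011 0.00373367] [-0.0515 -0.0169] 119.25572098085448 0.05320512820512824
```

View pics/w4.png

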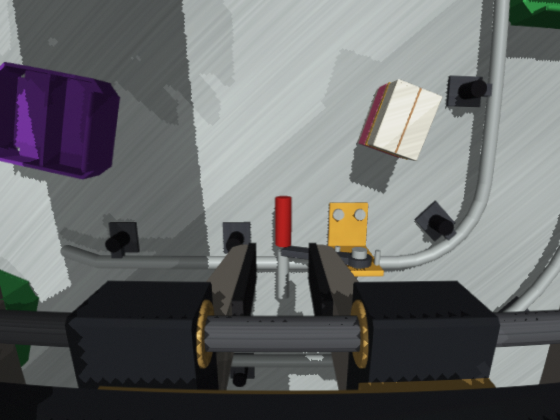

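The pawl is down again, with its grip at (284,222) and toe across the inner bar. The carton stands at (400,120). Next I grasp it across its 50 mm side.

```bash
python3 - <<'E'
from plan import *
plan([(.5385,.0037,.12,209.3),(.5385,.0037,.033,209.3,.8)])
E
```

```text
17 0.34 0.41 0.09 0 -.01 -.93; 0.29 0.45 0.09 0 -.01 -.93; 0.24 0.48 0.08 0 -.01 -.93; 0.18 0.5 0.08 0 -.01 -.93; 0.12 0.52 0.08 0 0 -.93; 0.07 0.53 0.09 0 -.01 -.94; 0 0.53 0.08 0 0 -.93; -.05 0.53 0.09 0 -.01 -.94; -.11 0.52 0.08 0 0 -.93; -.17 0.51 0.09 0 0 -.94; -.24 0.48 0.08 0.01 -.01 -.93; 0 0 0.73 0 0 0; 0 0 0.72 0 0 0; 0 0 0.73 0 0 0; 0 0 0.72 0 0 0; 0 0 0.73 0 0 0; 0 0.01 0.72 0 0 0
```

Emit:
step_arm --rows "0.34 0.41 0.09 0 -.01 -.93; 0.29 0.45 0.09 0 -.01 -.93; 0.24 0.48 0.08 0 -.01 -.93; 0.18 0.5 0.08 0 -.01 -.93; 0.12 0.52 0.08 0 0 -.93; 0.07 0.53 0.09 0 -.01 -.94; 0 0.53 0.08 0 0 -.93; -.05 0.53 0.09 0 -.01 -.94; -.11 0.52 0.08 0 0 -.93; -.17 0.51 0.09 0 0 -.94; -.24 0.48 0.08 0.01 -.01 -.93; 0 0 0 0 0 0" --gripper 0.65

```text
t: 30.55
tool_pos: [0.5388, 0.0044, 0.1202]
tcp_rot: [-180.0, 0.0, -150.6]
force: [0.7, -0.7, 0.2]
gripper_width: 0.0757
finger_force: 0.0
```

```bash
python3 - <<'E'
from look import *
print(o["t"],o["tool_pos"].round(4),o["tcp_rot"].round(1),o["gripper_width"])
p=manip.get_image("wrist"); im=p["color"].copy()
c,s=np.cos(np.radians(119.3)),np.sin(np.radians(119.3))
P=[proj(p,[.5385+c*a-s*b,.0037+s*a+c*b,.058]) for a,b in((-.025,-.018),(.025,-.018),(.025,.018),(-.025,.018))]
cv2.polylines(im,[np.int32(P)],True,(0,0,255),1); cv2.imwrite("pics/w5.png",im)
E
```

```text
30.55 [0.5388 0.0044 0.1202] [-180.     0.  -150.6] 0.07567346988990957
```

View pics/w5.png

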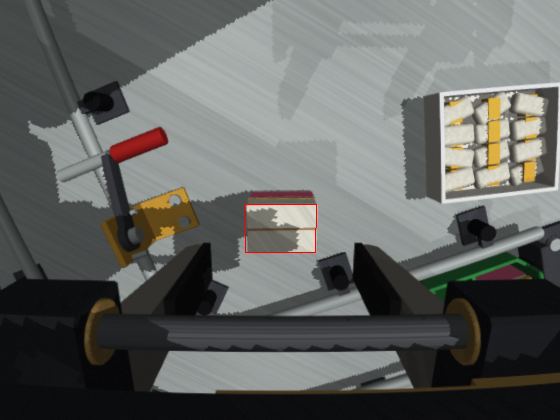

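The outline lies on the carton top at (281,228), squarely between the fingers, so I go down and grip.

Emit:
step_arm --rows "0 0 0.73 0 0 0; 0 0 0.72 0 0 0; 0 0 0.73 0 0 0; 0 0 0.72 0 0 0; 0 0 0.73 0 0 0; 0 0 0.72 0 0 0; 0 0 0 0 0 0"

```text
t: 31.3
tool_pos: [0.5381, 0.0032, 0.0321]
tcp_rot: [-180.0, -0.1, -150.8]
force: [0.5, -0.7, -0.8]
gripper_width: 0.0758
finger_force: 0.0
```

Emit:
step_arm --rows "0 0 0 0 0 0; 0 0 0 0 0 0; 0 0 0 0 0 0; 0 0 0 0 0 0; 0 0 0 0 0 0" --gripper -1 --force 15

```text
t: 31.8
tool_pos: [0.54, 0.0035, 0.0348]
tcp_rot: [-179.9, 0.1, -150.7]
force: [-0.0, 0.2, 5.5]
gripper_width: 0.0497
finger_force: 15.0
```

Emit:
step_arm --rows "0 0 -.6 0 0 0; 0 0 -.9 0 0 0; 0 0 -.9 0 0 0; 0 0 -.9 0 0 0; 0 0 -.9 0 0 0; 0 0 -.7 0 0 0; 0 0 0 0 0 0"

```text
t: 32.5
tool_pos: [0.5406, 0.0035, 0.1344]
tcp_rot: [-179.8, 0.3, -150.7]
force: [0.3, 0.1, -1.6]
gripper_width: 0.0498
finger_force: 15.0
```

```bash
python3 - <<'E'
from look import *
print(o["t"],o["tool_pos"].round(4),o["tcp_rot"].round(1),o["gripper_width"])
# refine carrier pose from top+scene
for n in ("top","scene","wrist"):
    p=manip.get_image(n); cv2.imwrite(f"pics/{n}6.png",p["color"])
    for th,z in [("carrier",0),("slot",.004),("push_wall",.035),("home",0)]:
      for d in manip.place_of(p,th)[:5]:
        v,u=d["centre"]; w=tr(ray(p,u,v,z))
        if -.25<w[0]<.0 and w[1]>.08: print(n,th,round(d["score"],2),round(u),round(v),w)
y0=np.degrees(q[2])
s=T(q,[-.163,.127,0])[0]; print(s)
plan([(s[0],s[1],.13,y0+180)])
E
```

```text
32.5 [0.5406 0.0035 0.1344] [-179.8    0.3 -150.7] 0.04976363697536533
top carrier 0.8 187 199 [-0.193   0.1264]
top slot 0.68 196 192 [-0.1616  0.1219]
top push_wall 0.66 197 184 [-0.1438  0.1281]
scene carrier 0.83 341 169 [-0.1864  0.1259]
scene slot 0.58 343 174 [-0.1631  0.1264]
scene push_wall 0.92 346 176 [-0.1344  0.1252]
scene home 0.62 342 169 [-0.1854  0.1309]
wrist carrier 0.61 460 293 [-0.1886  0.1243]
[0.54923005 0.1854547  0.        ]
11 -.44 0.7 0.01 0 0 0.93; -.36 0.74 0.01 0 0 0.93; -.28 0.78 0.01 0 0 0.93; -.19 0.81 0.01 0 0 0.93; -.1 0.82 0.01 0 0 0.93; -.01 0.83 0.01 0 0 0.93; 0.09 0.82 0.01 0 0 0.93; 0.18 0.81 0.01 0 0 0.93; 0.27 0.79 0.01 0 0.01 0.93; 0.35 0.75 0 0 0 0.94; 0.43 0.71 0.01 0 0.01 0.93
```

Emit:
step_arm --rows "-.44 0.7 0.01 0 0 0.93; -.36 0.74 0.01 0 0 0.93; -.28 0.78 0.01 0 0 0.93; -.19 0.81 0.01 0 0 0.93; -.1 0.82 0.01 0 0 0.93; -.01 0.83 0.01 0 0 0.93; 0.09 0.82 0.01 0 0 0.93; 0.18 0.81 0.01 0 0 0.93; 0.27 0.79 0.01 0 0.01 0.93; 0.35 0.75 0 0 0 0.94; 0.43 0.71 0.01 0 0.01 0.93; 0 0 0 0 0 0; 0 0 0 0 0 0"

```text
t: 34.55
tool_pos: [0.5492, 0.1855, 0.1299]
tcp_rot: [180.0, -0.0, 139.1]
force: [-0.3, -1.0, -0.8]
gripper_width: 0.0499
finger_force: 15.0
```

```bash
python3 - <<'E'
from look import *
print(o["t"],"tcp",tr(o["tool_pos"]),o["tool_pos"].round(4),o["tcp_rot"].round(1),o["gripper_width"])
p=manip.get_image("wrist"); im=p["color"].copy()
for th,z in [("carrier",0),("slot",.004),("push_wall",.035)]:
    for d in manip.place_of(p,th)[:2]:
        v,u=d["centre"]; print(th,d["score"],u,v,tr(ray(p,u,v,z)))
# expected carrier top rims: end walls at 45mm, side rims 30mm, partition 28mm
for x,z in((-.24,.045),(-.14,.045),(-.19,.028)):
    a=[proj(p,T(q,[x,y,z])[0]) for y in((.127-.032,.127+.032) if z>.03 else (.088,.166))]; cv2.line(im,*[tuple(np.int32(k)) for k in a],(0,0,255),1)
for y in(.085,.169):
    a=[proj(p,T(q,[x,y,.03])[0]) for x in(-.23,-.15)]; cv2.line(im,*[tuple(np.int32(k)) for k in a],(255,0,255),1)
cv2.imwrite("pics/w7.png",im)
E
```

```text
34.55 tcp [-0.163  0.127] [0.5492 0.1855 0.1299] [180.   -0.  139.1] 0.04986533200774545
carrier 0.91 281.3 176.4 [-0.1919  0.1252]
slot 0.88 280.9 209.4 [-0.1629  0.1249]
```

View pics/w7.png

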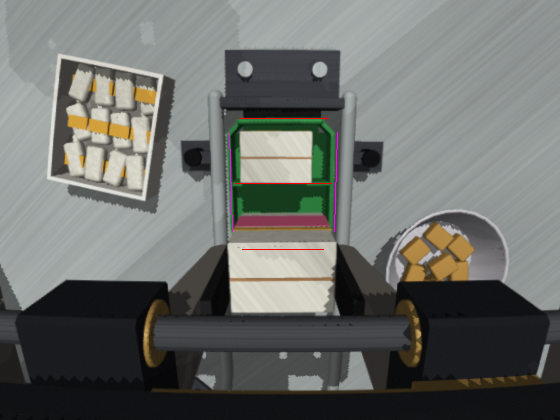

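The wrist view shows the carrier against the stop: the model lines for walls and partition lie on it, with the partition at row 183. The held carton is centred at column 281, over the empty trailing compartment. I nudge 1 mm and lower it.

Emit:
step_arm --rows ".06 0 .7 0 0 0; 0 0 .7 0 0 0; 0 0 .7 0 0 0; 0 0 .7 0 0 0; 0 0 .7 0 0 0; 0 0 .4 0 0 0; 0 0 .2 0 0 0; 0 0 .2 0 0 0; 0 0 0 0 0 0; 0 0 0 0 0 0"

```text
t: 35.75
tool_pos: [0.5488, 0.1865, 0.0445]
tcp_rot: [179.9, -0.0, 138.9]
force: [-0.7, -0.6, -0.8]
gripper_width: 0.0496
finger_force: 15.0
```

Emit:
step_arm --rows "0 0 .1 0 0 0; 0 0 .08 0 0 0; 0 0 0 0 0 0"

```text
t: 36.05
tool_pos: [0.5484, 0.1863, 0.0404]
tcp_rot: [180.0, -0.0, 138.9]
force: [-0.1, -0.5, -1.0]
gripper_width: 0.0501
finger_force: 15.0
```

Emit:
step_arm --rows "0 0 .06 0 0 0; 0 0 .05 0 0 0; 0 0 0 0 0 0"

```text
t: 36.35
tool_pos: [0.5486, 0.1865, 0.0388]
tcp_rot: [180.0, -0.0, 138.9]
force: [-2.1, 0.8, 5.2]
gripper_width: 0.0501
finger_force: 15.0
```

Emit:
step_arm --rows "0 0 0 0 0 0; 0 0 0 0 0 0; 0 0 0 0 0 0; 0 0 -.3 0 0 0; 0 0 -.8 0 0 0; 0 0 -.9 0 0 0; 0 0 -.9 0 0 0; 0 0 -.9 0 0 0; 0 0 -.9 0 0 0; -.5 0 -.9 0 0 0; -1 0 -.3 0 0 0; -1 0 0 0 0 0; -1 0 0 0 0 0; -1 0 0 0 0 0; 0 0 0 0 0 0" --gripper 0.4

```text
t: 37.85
tool_pos: [0.6181, 0.1247, 0.1551]
tcp_rot: [-180.0, -0.0, 138.7]
force: [0.9, 0.0, 0.5]
gripper_width: 0.0644
finger_force: 0.0
```

```bash
python3 look.py; python3 - <<'E'
from look import *
print(o["t"],o["tool_pos"].round(4))
p=manip.get_image("wrist"); im=p["color"].copy(); s=manip.get_image("scene")["color"][140:300,220:430]
cv2.imwrite("pics/w8.png",np.vstack([cv2.resize(im,(440,330)),cv2.resize(s,(440,270))[:270]]))
E
```

```text
37.85 tcp track [-0.0711  0.1266] [0.6181 0.1247 0.1551] [-180.    -0.   138.7] [0.9 0.  0.5]
scene carrier 0.63 339 167 [-0.1943  0.1218]
scene push_wall 0.86 347 175 [-0.1384  0.13  ]
38.25 [0.6158 0.1275 0.1562]
```

View pics/w8.png

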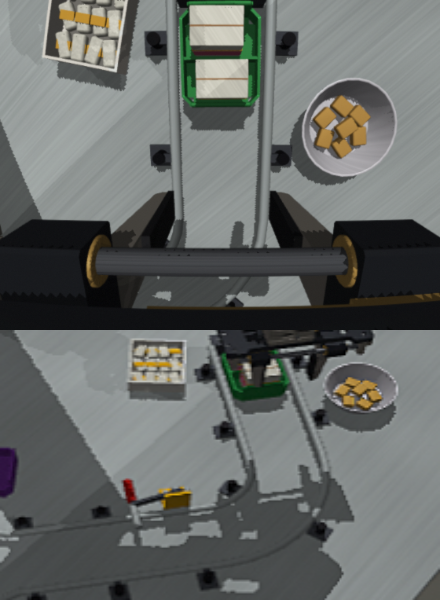

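The final view shows both cartons upright in their compartments, at (229,30) and (222,78). The carrier is at the stop, the pawl is down with its red grip at (129,490), and the bowl and tub are unmoved.

```bash
python3 -c "
from workcell import manip
print(manip.job_done())"
```

```text
the job is handed in; nothing more can be done
None
```

I handed the job in at about 38 s of 72 s; the hand-in returned no verdict. The carrier was pushed home against the stop (28 N), the pawl is down across the track, both cartons stand upright in their compartments, and I moved none of the bystanders. I did not re-check the contact with the stop after placing the carton.

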